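Show a well plate to the plate viewer

TASK

Plug the lamp block fully home into the socket at the corner of the plate viewer. Then lift the well plate (the rectangular one with twelve wells) out of its leaning rack and hold it still for about two seconds in the viewer's marked pose: centred between the two pointer tips, parallel to the light panel, long sides level, wells towards the camera head, not touching the viewer. Finally lower it, wells still upward, fully down into the flagged empty slot of the other rack and let go, without dropping it or knocking it on the viewer, leaving the lamp plugged in and everything else where it stands.

Things in the scene. Friction and masses are not known exactly. Their poses are not given: they have to be found in the camera images.
- well_plate: white plate 128 x 86 x 14 mm, 90 g, 3 x 4 round dark wells on its upper face, leaning on a long edge in a slot of rack_in. Origin its centre; z out of the face with wells (28 deg above level when racked), y along the length, x down the 86 mm width: the free top edge is 43 mm from the origin along -x. Pinch the 14 mm thickness at the middle of that edge
- lid_plate: bystander in rack_in: white plate of the same size and axes with a plain lid, no wells
- dish_a: bystander in rack_in: round white closed dish, diameter 86, 14 mm thick, axes as the well plate
- dish_b: bystander in one slot of rack_out: same round closed dish
- rack_in: fixed grey rack, base 240 (x) x 156 (y) x 8 mm, origin centre of underside. Slots along y lean 28 deg, tops to -x; each 20 mm wide, 144 mm between cheeks. A board (lower 39 mm of the plate) under it, a 24 mm lip over it. Plate centre 58 mm above the bench. Three slots, centres at x = -75, 0, 75 mm: well plate, plain plate, dish in any order
- rack_out: fixed grey rack, base 240 (x) x 156 (y) x 8 mm, origin centre of underside. Slots along y lean 28 deg, tops to -x; each 20 mm wide, 144 mm between cheeks. A board (lower 39 mm of the plate) under it, a 24 mm lip over it. Plate centre 58 mm above the bench. Two slots, centres at x = -40, 40 mm: one holds a dish, the empty one has the flag
- slot_flag: small steel flag 40 x 16 mm, fixed at the left (+y) cheek of rack_out's empty slot. Its origin is not on the flag but where a plate's centre rests in that slot, lying on the board; axes as the well plate's there: x down into the slot, y along it, z out of the plate's upper face (6 mm play to +z, 8 mm either way along y)
- viewer: fixed white plate viewer, origin on the bench under the viewing centre, x away from the robot. Base 300 x 150 x 22 mm (x -80 to 220). Light panel 92 x 140 mm leaning 36 deg, top to -x, its face 45 mm under the viewing plane; camera head from 125 mm above that plane, on a 305 mm high column at x 198. Steel pointer pins at both sides
- view_mark: the viewing pose, in mid-air 190 mm above the bench: midpoint between the inner tips of the viewer's two steel pointer pins (158 mm apart along y, level with the middles of the plate's short sides). The well plate's centre and axes must coincide with it: x down along the panel, y along the pins' line, z to the camera head, 36 deg above level
- socket_hole0 (a point): centre of the mouth of the socket's hole: a black block 46 (x) x 62 (y) x 32 mm high joined to the front left (-x, +y) corner of the viewer, axes as the viewer; hole 19 (x) x 33 (y) mm, 18 mm deep, bevelled 3 mm at the mouth, mouth 32 mm above the bench
- lamp_block: lamp block standing on the bench, 60 mm high: grey foot 15 (x) x 29 (y) x 16 mm that goes into the socket, black body above it 24 (x) x 40 (y) x 44 mm whose shoulder rests on the socket when home; either way round fits. Origin centre of the foot's underside, z up, 70 g
- jar: bystander: white jar with blue cap, diameter 48, 60 mm high, origin at its foot
- beaker: bystander: glass beaker, diameter 56, 70 mm high, origin at its foot
- specimen_cup: bystander: small lidded cup, diameter 38, 45 mm high, beside the viewer, origin at its foot
- marker: bystander: marker pen 130 mm long lying along its x, 17 mm thick
Not all that is in view belongs to the job. Of the things that look like the lamp_block, the smallest one is meant.

How it is judged (in metres and radians):
On the way, in this order (a step that is already met when the one before it is completed fails the run):
1. the lamp block is plugged fully home in the socket (z of lamp_block in the frame of socket_hole0 below -0.0125 m and horizontal distance between lamp_block and socket_hole0 below 0.005 m and angle between lamp_block's own z axis and vertical below 0.08 rad and angle between the y axis of lamp_block and the y axis of view_mark, either way round below 0.15 rad), for 0.2 s.
2. the well plate is held still at the viewing mark (within 12 mm and 0.14 rad, wells up, not touching the viewer) for 1.5 s with the lamp plugged in (all of step 1 and distance between well_plate and view_mark below 0.012 m and angle between the z axis of well_plate and the z axis of view_mark, either way round below 0.14 rad and angle between the y axis of well_plate and the y axis of view_mark, either way round below 0.14 rad and angle between well_plate's own z axis and vertical below 1.3 rad and linear speed of well_plate below 0.025 m/s and contact force between the fingers and well_plate above 0.5 N and contact force between well_plate and viewer below 0.5 N), for 1.5 s.
At the end, for the whole second after the job is handed in: the well plate rests in the flagged slot, wells up, within 8 mm of its resting height, 14 mm along the slot and the slot's play across it, at rest and let go; the lamp block is still fully home (foot at least 12.5 mm deep, upright, within 5 mm of the hole's centre) (all of step 1 and x of well_plate in the frame of slot_flag between -0.008 and 0.008 m and y of well_plate in the frame of slot_flag between -0.014 and 0.014 m and z of well_plate in the frame of slot_flag between -0.007 and 0.012 m and angle between the z axis of well_plate and the z axis of slot_flag, either way round below 0.2 rad and angle between the y axis of well_plate and the y axis of slot_flag, either way round below 0.14 rad and angle between well_plate's own z axis and vertical below 1.35 rad and linear speed of well_plate below 0.02 m/s); the robot touches nothing.
It fails at once if the plain plate or a round dish is pushed more than 25 mm out of place (distance of any of lid_plate, dish_a, dish_b from where it was at the start of the episode above 0.025 m).
It fails at once if the jar, beaker, specimen cup or marker is pushed more than 40 mm, or one of them knocked over (distance of any of jar, beaker, specimen_cup, marker from where it was at the start of the episode above 0.04 m or angle between any of jar, beaker, specimen_cup's own z axis and vertical above 0.6 rad).
It fails at once if the well plate is dropped (moves faster than 0.5 m/s while no finger touches it) (linear speed of well_plate above 0.5 m/s and contact force between the fingers and well_plate below 0.05 N).
It fails at once if the well plate is knocked against the viewer (over 12 N) (contact force between well_plate and viewer above 12 N).
It also fails if it takes over 67 s, if anything falls off the work surface, if the arm or the gripper's body presses on something with over 40 N, if the wrist force passes 120 N, or if a joint passes its speed limit or range.

ROBOT

A 6-joint arm with a two-finger parallel gripper is mounted at the origin on the work surface. World frame = base frame: x ahead of the robot, y to its left, z up, the work surface at z = 0. Lengths are in m, angles in degrees, forces in N, time in s.
With the tool pointing down it reaches from about 0.35 to 0.875 m from the base axis. Payload 4.2 kg.
Tool frame: the origin (TCP) lies at the very end of the fingers, on their centre line; the grasp point (between the pads) lies 19 mm behind it; z points along the fingers, y is the line along which they close (so a half turn about z gives the same grasp; the last joint's range is limited). The gripper opens to 87 mm and grips with 3 to 60 N. Pads are 19 mm wide; open, the fingers measure 117 mm over their backs; the gripper's body (75 mm by 190 mm) begins 51 mm behind the grasp point.
Start: joints at [-49.469, 22.042, 0.453, 0, -68.411, -14.817], TCP at [0.271, -0.563, 0.223] pointing down, gripper open.
Joint ranges: [-179.83, 179.83], [-69.29, 118.12], [-61.27, 80.66], [-181.25, 117.63], [-171.15, -9.14], [-177.46, 177.46]. Speed limits (degrees/s): [159.86, 159.86, 180, 180, 180, 180].

INTERFACE

Orientations are given as a 3x3 rotation matrix whose columns are the frame's x, y, z axes.
In Python, from station import r gives the robot as it stands.
- The arm moves only by the tool jog_arm, never from a script. Its argument "plan" is text: rows parted by semicolons, each of 7 numbers parted by spaces: the shift along the tool's x, y, z normalised to -1 to 1, where 1 is 0.025 m, then the turn, a rotation vector about the tool's x, y, z normalised to -1 to 1, where 1 is 8 degrees, then the closure, from -1 (fully open) to 1 (shut). A call has exactly 10 rows; each row shifts and turns the commanded pose from where the row before left it, along the tool's axes as they then stand; what a row does not reach is not made up. A row lasts 1/10 s, in which the tool goes at most 50 mm and 8.59 degrees, less where a joint would pass 70% of its speed; a pose out of reach is approached as far as the arm can. A call with a number of a shift or a turn outside -1 to 1 is refused whole. A call with a gripper value outside its range is refused whole. The fingers move at their own pace and stop on an object; the grip force is fixed at half the most. Time passes only in rows, so rows that do not move let the fingers close, or fill a call up. It gives the time, the measured TCP pose, the force, the opening and the grip force at its end, in the units of the state.
- r.sense(): the state, without advancing time (a new reading comes with each control period).
- r.capture(name): name is "scene" or "top" or "wrist"; returns (picture, depth): 480x640x3 uint8, red, green, blue; 480x640 float32, m along the optical axis (not along the pixel's ray), 0 where there is no reading.
- r.get_calibration(name): a dict with "mtx" (3x3 intrinsics, pixels), "extrinsics" (4x4, takes a point from camera to world coordinates). Camera axes: x right, y up, looking along -z (the intrinsics and any distortion apply to the point x, -y, -z); pixel columns grow to the right and rows downward; lengths in m; the calibration is good to about 2 mm. A picture is of the moment at which its call begins: read the wrist's pose just before it. get_calibration takes no time and is no camera call; for the wrist camera it gives the pose at the moment of the call.
- r.finish_job(): hands the job in; it is judged then, once.
The state is a dict: "time_s": time; "joints": joint angles; "joint_velocities": joint speeds; "effort": joint torques, N m; "tcp_pos": TCP position; "ee_rot": TCP orientation; "wrist_force": force on the tool from outside, world axes, zero at the start; "moment": the same for the moment, N m; "gripper_width": opening from 0.0 (shut) to 1.0 (fully open); "gripper_force": force on a finger pad.
Only numpy, scipy, OpenCV 4.12 (cv2) and the standard library are available. Lean on these libraries where they do the work, as an engineer would, in place of code of your own. Each camera call takes 0.05 s, during which the arm holds its last target. There are 200 camera calls.

## Working session

There is one attempt and no reset: what is moved stays moved. The work goes in short steps, Python scripts to look and compute and a tool call to move; the robot and the scene stay as the last step left them, time stands still between calls to the robot, and variables do not carry over. Pictures are saved under pics/ and viewed, at most 13 in all, crops included, and the job is handed in when it is done.

Besides the shell and the picture viewer there is one more tool, called after ">>>" by a JSON object that holds its "method" and its "body". jog_arm: Moves the arm, as the interface text tells. Scaled input: -1 to 1 covers 0.025 m each way for a shift and 8 degrees each way for a turn. Its arguments: {"type":"object","properties":{"plan":{"type":"string"}},"required":["plan"]}

```bash
ls; mkdir -p pics; cat > h.py <<'E'
import numpy as np, cv2
from station import r
def cap(n):
    c=r.get_calibration(n); im,d=r.capture(n)
    K=np.array(c["mtx"]);T=np.array(c["extrinsics"])
    v,u=np.mgrid[0:480,0:640]
    P=np.stack([(u-K[0,2])/K[0,0]*d,-(v-K[1,2])/K[1,1]*d,-d],-1)@T[:3,:3].T+T[:3,3]
    P[d==0]=np.nan
    return im,d,P,K,T
E
python3 - <<'E'
from h import *
for n in("scene","top"):
    im,d,P,K,T=cap(n); np.savez(n,im=im,d=d,P=P,K=K,T=T); cv2.imwrite(f"pics/{n}0.png",im[...,::-1]); print(n,K.round(1).tolist(),T.round(3).tolist())
s=r.sense();print(s)
E
```

```text
pics
scene [[436.8, 0.0, 321.4], [0.0, 436.8, 245.6], [0.0, 0.0, 1.0]] [[0.864, -0.378, 0.331, 0.795], [0.503, 0.631, -0.591, -0.522], [0.015, 0.678, 0.735, 0.766], [0.0, 0.0, 0.0, 1.0]]
top [[475.0, 0.0, 323.8], [0.0, 475.0, 247.9], [0.0, 0.0, 1.0]] [[0.003, 0.996, -0.09, 0.456], [-1.0, 0.005, 0.023, 0.013], [0.023, 0.09, 0.996, 0.924], [0.0, 0.0, 0.0, 1.0]]
{'time_s': 0.1, 'joints': array([-4.94674586e+01,  2.20848888e+01,  3.89061409e-01, -2.33799730e-02,
       -6.84116821e+01, -1.48169492e+01]), 'joint_velocities': array([ 0.03288017, -0.11978912,  0.28936627,  0.24331815,  0.03134681,
        0.09780826]), 'effort': array([-1.77660672e-04, -3.91690135e+01,  1.87934393e+01,  4.23189595e+00,
        1.34087470e-02, -7.94994730e-05]), 'tcp_pos': array([ 0.27097432, -0.56261819,  0.22159939]), 'ee_rot': array([[-9.01024212e-01, -4.33767798e-01, -9.31028637e-04],
       [-4.33768783e-01,  9.01022666e-01,  1.67269248e-03],
       [ 1.13317772e-04,  1.91098758e-03, -9.99998168e-01]]), 'wrist_force': array([0.26972493, 0.47037238, 0.3119435 ]), 'moment': array([ 0.01186756, -0.01658035,  0.0277431 ]), 'gripper_force': 0.0, 'gripper_width': 0.997674273085148}
```

View pics/top0.png

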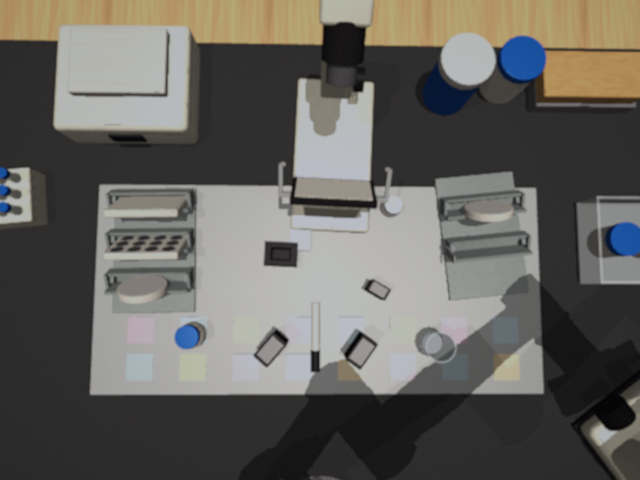

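View pics/scene0.png

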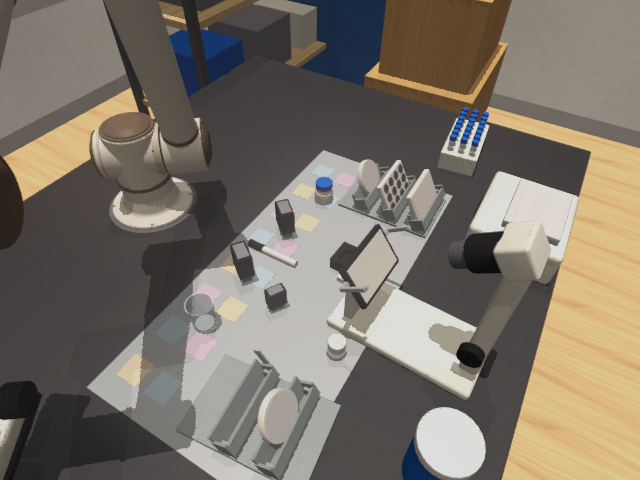

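The top view shows rack_in on the left, with the well plate in its middle slot at (147,246). The viewer is at (335,190), the socket at (281,254), and rack_out on the right with its empty flagged slot at about (488,245). There are three lamp-like blocks, at (271,347), (361,349) and (377,289). The one at (377,289) looks smallest, so I'll measure them and check it in an enlarged crop.

```bash
python3 - <<'E'
from h import *
z=np.load("top.npz");im,d,P=z['im'],z['d'],z['P']
def rect(name,u0,u1,v0,v1,zl,zh):
    p=P[v0:v1,u0:u1].reshape(-1,3);m=(p[:,2]>zl)&(p[:,2]<zh);p=p[m]
    if len(p)<4: print(name,len(p));return
    R=cv2.minAreaRect((p[:,:2]*1000).astype(np.float32))
    print(name,len(p),'z',np.percentile(p[:,2],[5,50,95]).round(4),'c',np.round(R[0],1),'size',np.round(R[1],1),'ang',round(R[2],1))
rect('A',250,295,325,370,.04,.12);rect('B',340,382,328,370,.04,.12);rect('C',362,395,275,303,.03,.12)
rect('sock',258,302,238,270,.025,.06)
rect('jar',172,205,320,352,.03,.1);rect('cup',383,405,195,216,.03,.1);rect('beaker',415,460,325,365,.03,.1)
rect('marker',308,322,300,372,.008,.03)
rect('bench',320,345,270,290,-.02,.02)
for n,a in dict(rin=(100,205,180,315),rout=(430,535,170,302),vbase=(285,380,75,235)).items():
    rect(n,*a,.003,.014); rect(n+'22',*a,.017,.027)
# pins
rect('pinL',276,290,160,210,.15,.25);rect('pinR',380,394,165,208,.15,.25);rect('pinLw',276,290,160,210,.02,.25)
rect('panel',288,378,175,212,.1,.25)
a=cv2.resize(im[225:385,240:420],None,fx=4,fy=4,interpolation=cv2.INTER_CUBIC)
cv2.imwrite('pics/crop1.png',a[:600,:,::-1])
E
```

```text
A 661 z [0.0688 0.0832 0.086 ] c [354.6  87.8] size [33.3 55.9] ang 49.0
B 699 z [0.0562 0.0832 0.0862] c [351.1 -71.6] size [33.8 55.6] ang 54.5
C 322 z [0.043  0.0601 0.063 ] c [ 459.5 -105.2] size [40.1 24. ] ang 59.3
sock 648 z [0.0298 0.0327 0.0355] c [526.1  75.4] size [62.1 46.1] ang 87.5
jar 598 z [0.0324 0.0604 0.0634] c [374.2 238.1] size [43.6 44.4] ang 59.7
cup 275 z [0.0402 0.0458 0.0482] c [ 618.3 -137.1] size [32. 35.] ang 51.5
beaker 506 z [0.0337 0.0599 0.0718] c [ 357.5 -214.1] size [54.2 54.2] ang 71.7
marker 600 z [0.0113 0.0159 0.0195] c [369.5   9.6] size [129.7  17. ] ang 0.3
bench 495 z [-0.001   0.0019  0.0042] c [477.6 -24. ] size [37.  46.8] ang 0.2
rin 4063 z [0.0034 0.0085 0.0116] c [540.1 324.7] size [263.2 202. ] ang 1.3
rin22 548 z [0.0187 0.0239 0.0267] c [558.1 317.8] size [183.7 152.2] ang 1.0
rout 6371 z [0.0037 0.0085 0.0113] c [ 566.8 -320.3] size [209.6 263.1] ang 89.2
rout22 926 z [0.0178 0.0222 0.0265] c [ 588.6 -311.7] size [116.1 153.3] ang 6.4
vbase 551 z [0.0031 0.0037 0.0128] c [727.  -25.1] size [323.6 189.2] ang 0.6
vbase22 8034 z [0.0201 0.0231 0.0257] c [716.2 -22.8] size [149.8 309.5] ang 87.5
pinL 230 z [0.1622 0.1753 0.1935] c [626.8  62.7] size [64.6 18.3] ang 4.7
pinR 185 z [0.162  0.177  0.1938] c [ 625.9 -102.6] size [12.2 49. ] ang 85.6
pinLw 230 z [0.1622 0.1753 0.1935] c [626.8  62.7] size [64.6 18.3] ang 4.7
panel 2617 z [0.1173 0.1626 0.1853] c [620.2 -18.8] size [145.6  61.1] ang 87.5
```

View pics/crop1.png

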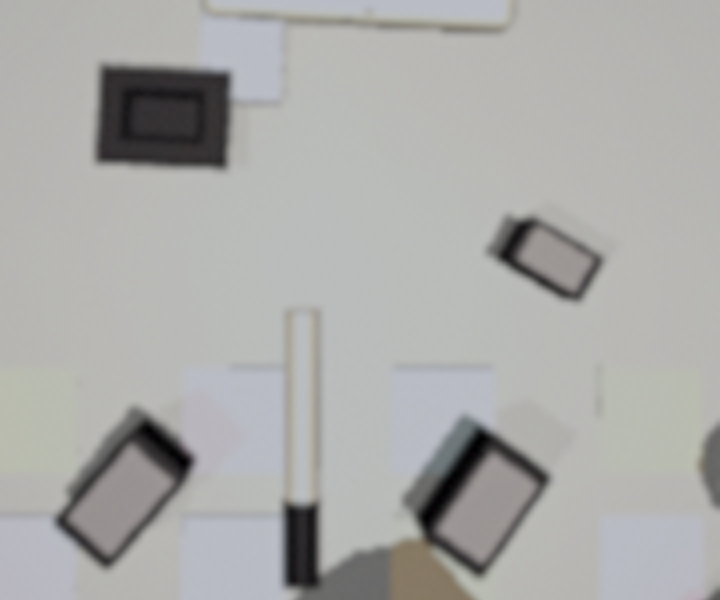

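Pixel candidates: (271,347) and (361,349) are 34x56 mm and 84 mm high. (377,289) measures 40x24 mm and 60 mm high, so it is the smallest and matches the lamp_block. The crop confirms it at crop (550,258).

Next I'll find the viewer pins and see how the gripper body lies.

```bash
cat >> h.py <<'E'
from scipy.spatial.transform import Rotation as Ro
from scipy.linalg import logm,expm
def cur():
    s=r.sense();T=np.eye(4);T[:3,:3]=s['ee_rot'];T[:3,3]=s['tcp_pos'];return T
def step(T0,T1,N=None):
    "constant row bringing T0 to T1 in N rows"
    L=np.real(logm(np.linalg.inv(T0)@T1))
    w=np.degrees([L[2,1],L[0,2],L[1,0]])
    if N is None: N=int(np.ceil(max(np.linalg.norm(w)/7.9,np.linalg.norm(L[:3,3])/.0245,1)))
    S=expm(L/N); v=S[:3,3]/.025; w=w/N/8
    print(N,'rows:',' '.join('%.3f'%a for a in np.r_[v,w])); return N
def pose(p,z,y):
    z=np.array(z,float);z/=np.linalg.norm(z);y=np.array(y,float);y-=z*(y@z);y/=np.linalg.norm(y)
    T=np.eye(4);T[:3,:3]=np.c_[np.cross(y,z),y,z];T[:3,3]=p;return T
def down(p,ang): a=np.radians(ang);return pose(p,[0,0,-1],[np.cos(a),np.sin(a),0])
E
python3 - <<'E'
from h import *
im,d,P,K,T=cap("wrist")
top=np.load("top.npz")['im'];sc=np.load("scene.npz")['im']
print((np.linalg.inv(cur())@T).round(3).tolist())
a=cv2.resize(im,(400,300));b=cv2.resize(top[330:480,440:640],(400,300));c=cv2.resize(sc[200:350,300:500],(800,600)) 
c=cv2.resize(sc[200:320,320:480],(400,300),interpolation=cv2.INTER_CUBIC);e=cv2.resize(top[150:225,265:410],(400,300),interpolation=cv2.INTER_CUBIC)
cv2.imwrite('pics/m.png',np.vstack([np.hstack([a,b]),np.hstack([c,e])])[...,::-1])
E
```

```text
[[0.0, 0.956, 0.294, 0.081], [1.0, -0.001, 0.001, 0.001], [0.001, 0.294, -0.956, -0.163], [0.0, 0.0, 0.0, 1.0]]
```

View pics/m.png

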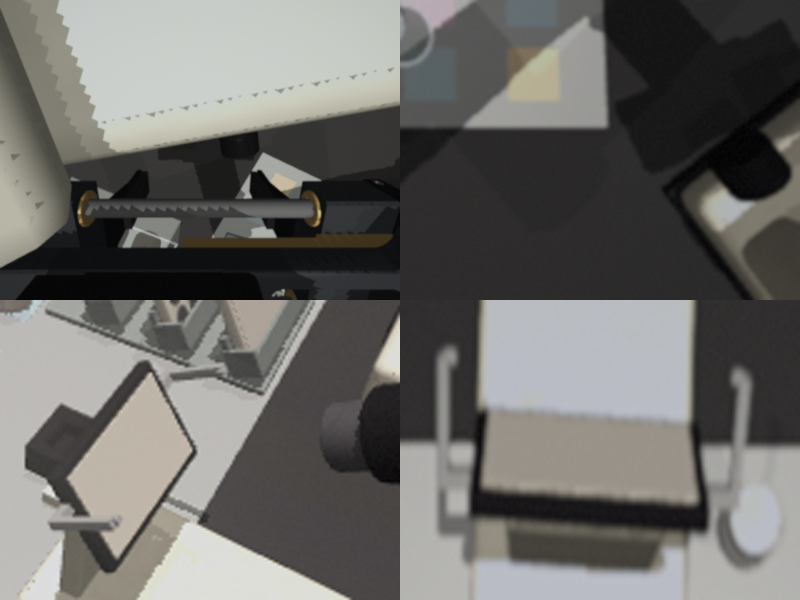

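The mosaic shows the gripper body running wide along the tool's y, with the camera on its +x side. In the top view each pin is an arm along x, at top px (281,162)-(283,205), with a short inward tick near px (289,193). I'll get the 3-D points there.

```bash
python3 - <<'E'
from h import *
z=np.load("top.npz");im,P=z['im'],z['P']
for a,b in((272,300),(374,398)):
  for v in range(158,212,3):
    p=P[v,a:b]; m=(p[:,2]>.12)
    q=p[m]
    if len(q): print(v,np.arange(a,b)[m][[0,-1]],'x',q[:,0].min().round(4),q[:,0].max().round(4),'y',q[:,1].min().round(4),q[:,1].max().round(4),'z',q[:,2].min().round(4),q[:,2].max().round(4))
z=np.load("scene.npz");P=z['P'];print('scene')
for a,b,c,e in((340,375,278,296),(382,415,222,236)):
  for u in range(a,b,2):
    p=P[c:e,u]; m=(p[:,2]>.13); q=p[m]
    if len(q): i=q[:,2].argmax();print(u,(np.arange(c,e)[m][i]),q[i].round(4), len(q))
# panel plane from scene & top
for n in("scene","top"):
    P=np.load(n+".npz")['P'].reshape(-1,3);m=(abs(P[:,0]-.63)<.06)&(abs(P[:,1]+.02)<.055)&(P[:,2]>.1)&(P[:,2]<.19);q=P[m]
    for _ in range(5):
        c=q.mean(0);u,s,vt=np.linalg.svd(q-c,full_matrices=False);n_=vt[2]*np.sign(vt[2,2]);e=(q-c)@n_;q=q[abs(e)<max(.003,2*np.median(abs(e)))]
    print(n,len(q),c.round(4),n_.round(3),np.degrees(np.arcsin(n_[2])).round(1),'yaw',np.degrees(np.arctan2(n_[1],n_[0])).round(2))
E
```

```text
161 [281 283] x 0.6587 0.6593 y 0.0612 0.0642 z 0.1889 0.1909
164 [278 284] x 0.6527 0.6539 y 0.0593 0.0686 z 0.191 0.1952
167 [278 282] x 0.6488 0.6503 y 0.0628 0.0687 z 0.1864 0.192
170 [278 282] x 0.6444 0.6464 y 0.063 0.0689 z 0.1826 0.1903
173 [278 282] x 0.6404 0.6421 y 0.0631 0.0691 z 0.1807 0.1872
176 [278 282] x 0.6366 0.6384 y 0.0634 0.0693 z 0.1757 0.183
179 [278 299] x 0.6323 0.6458 y 0.0376 0.0696 z 0.1249 0.1806
182 [278 299] x 0.6283 0.6381 y 0.0373 0.0696 z 0.1354 0.177
185 [278 299] x 0.6241 0.6325 y 0.0369 0.0698 z 0.1376 0.1743
188 [278 299] x 0.6201 0.6236 y 0.0365 0.07 z 0.1547 0.1701
191 [278 299] x 0.6153 0.6173 y 0.0363 0.0701 z 0.1606 0.1707
194 [278 299] x 0.609 0.6122 y 0.0359 0.0702 z 0.1614 0.1777
197 [289 299] x 0.6025 0.6039 y 0.0357 0.0517 z 0.1782 0.1854
200 [289 299] x 0.5975 0.5985 y 0.0357 0.0514 z 0.1815 0.1867
203 [290 299] x 0.5934 0.5942 y 0.0357 0.05 z 0.1786 0.1829
167 [385 388] x 0.6498 0.65 y -0.1041 -0.0994 z 0.1931 0.1938
170 [385 391] x 0.6447 0.6458 y -0.1089 -0.0993 z 0.1909 0.1954
173 [387 390] x 0.6409 0.6414 y -0.1076 -0.1028 z 0.18
[... 1319 characters left out ...]
26 -0.0382  0.1369] 9
374 278 [ 0.6353 -0.0351  0.1353] 5
382 229 [0.6074 0.049  0.1763] 7
384 233 [0.6129 0.0482 0.1689] 6
386 231 [0.6132 0.0576 0.1664] 8
388 229 [0.6147 0.0632 0.1678] 6
390 228 [0.6177 0.0652 0.1703] 6
392 228 [0.6214 0.0656 0.1719] 5
394 228 [0.6259 0.0638 0.1757] 5
396 227 [0.6283 0.0675 0.1765] 4
398 226 [0.6319 0.0671 0.1814] 6
400 227 [0.6368 0.0642 0.1837] 5
402 227 [0.6409 0.063  0.1868] 5
404 227 [0.6448 0.0626 0.1891] 5
406 227 [0.6486 0.0623 0.1914] 6
408 226 [0.6518 0.0627 0.1953] 6
410 227 [0.6556 0.0638 0.1937] 3
scene 1776 [ 0.6227 -0.0198  0.1528] [ 0.806 -0.037  0.591] 36.2 yaw -2.64
top 1484 [ 0.621  -0.0197  0.1572] [ 0.794 -0.035  0.608] 37.4 yaw -2.53
```

Pin tips are at (0.655,0.059) and (0.6475,-0.099), 158 mm apart with yaw -2.5°. That puts view_mark at about (0.651,-0.020,0.190), and the panel-plane distance of 44.8 mm agrees with the given 45 mm. Now the lamp pick.

```bash
python3 - <<'E'
from h import *
z=np.load("top.npz");P=z['P']
p=P[275:303,362:395].reshape(-1,3);p=p[p[:,2]>.055];print(len(p),cv2.minAreaRect((p[:,:2]*1000).astype(np.float32)))
p=P[238:270,258:302].reshape(-1,3);p=p[p[:,2]>.027];print(len(p),cv2.minAreaRect((p[:,:2]*1000).astype(np.float32)))
A=down([.4595,-.1052,.13],59.3)
step(cur(),A);step(A,down([.4595,-.1052,.022],59.3))
E
```

```text
292 ((459.3985290527344, -105.14810180664062), (40.20885467529297, 23.9080810546875), 58.95595932006836)
641 ((526.1099243164062, 75.43045043945312), (62.1452751159668, 46.08667755126953), 87.48058319091797)
22 rows: -0.339 0.874 0.167 0.000 -0.000 0.320
5 rows: 0.000 0.000 0.864 0.000 0.000 0.000
```

>>> {"method": "jog_arm", "body": {"plan": "-0.37 0.96 0.18 0 0 0.352 -1;-0.37 0.96 0.18 0 0 0.352 -1;-0.37 0.96 0.18 0 0 0.352 -1;-0.37 0.96 0.18 0 0 0.352 -1;-0.37 0.96 0.18 0 0 0.352 -1;-0.37 0.96 0.18 0 0 0.352 -1;-0.37 0.96 0.18 0 0 0.352 -1;-0.37 0.96 0.18 0 0 0.352 -1;-0.37 0.96 0.18 0 0 0.352 -1;-0.37 0.96 0.18 0 0 0.352 -1"}}

```text
time_s: 1.15
tcp_pos: [0.3066, -0.3098, 0.1773]
ee_rot: [[-0.999, 0.045, -0.0], [0.045, 0.999, 0.0], [0.0, 0.0, -1.0]]
wrist_force: [0.3, 0.3, -0.1]
gripper_width: 1.004
gripper_force: 0.0
```

>>> {"method": "jog_arm", "body": {"plan": "-0.37 0.96 0.18 0 0 0.352 -1;-0.37 0.96 0.18 0 0 0.352 -1;-0.37 0.96 0.18 0 0 0.352 -1;-0.37 0.96 0.18 0 0 0.352 -1;-0.37 0.96 0.18 0 0 0.352 -1;-0.37 0.96 0.18 0 0 0.352 -1;-0.37 0.96 0.18 0 0 0.352 -1;-0.37 0.96 0.18 0 0 0.352 -1;-0.37 0.96 0.18 0 0 0.352 -1;-0.37 0.96 0.18 0 0 0.352 -1"}}

```text
time_s: 2.15
tcp_pos: [0.4576, -0.1045, 0.1323]
ee_rot: [[-0.86, 0.511, -0.0], [0.511, 0.86, 0.0], [0.0, -0.0, -1.0]]
wrist_force: [0.3, -0.4, 0.8]
gripper_width: 1.001
gripper_force: 0.0
```

```bash
python3 - <<'E'
from h import *
T=cur();print(T.round(4).tolist(),r.sense()['time_s'])
A=down([.4594,-.1052,.08],59.1)
step(T,A);step(A,down([.4594,-.1052,.022],59.1))
E
```

```text
[[-0.8598, 0.5106, -0.0003, 0.4576], [0.5106, 0.8598, 0.0, -0.1045], [0.0003, -0.0002, -1.0, 0.1323], [0.0, 0.0, 0.0, 1.0]] 2.15
3 rows: -0.026 0.005 0.697 -0.000 -0.001 0.008
3 rows: -0.000 0.000 0.773 0.000 0.000 0.000
```

>>> {"method": "jog_arm", "body": {"plan": "-0.08 0.015 0.7 0 0 0.02 -1;0 0 0.9 0 0 0 -1;0 0 0.9 0 0 0 -1;0 0 0.9 0 0 0 -1;0 0 0.7 0 0 0 -1;0 0 0.3 0 0 0 -1;0 0 0 0 0 0 -1;0 0 0 0 0 0 1;0 0 0 0 0 0 1;0 0 0 0 0 0 1"}}

```text
time_s: 3.15
tcp_pos: [0.4597, -0.1061, 0.0234]
ee_rot: [[-0.859, 0.511, 0.002], [0.511, 0.859, 0.0], [-0.002, 0.001, -1.0]]
wrist_force: [0.0, 0.9, -0.6]
gripper_width: 0.81
gripper_force: 0.0
```

>>> {"method": "jog_arm", "body": {"plan": "0 0 0 0 0 0 1;0 0 0 0 0 0 1;0 0 0 0 0 0 1;0 0 0 0 0 0 1;0 0 -0.5 0 0 0 1;0 0 -0.8 0 0 0 1;0 0 -0.8 0 0 0 1;0 0 -0.5 0 0 0 1;0 0 -0.2 0 0 0 1;0 0 0 0 0 0 1"}}

```text
time_s: 4.15
tcp_pos: [0.4593, -0.1061, 0.0929]
ee_rot: [[-0.859, 0.512, 0.001], [0.512, 0.859, 0.0], [-0.001, 0.001, -1.0]]
wrist_force: [0.3, 1.6, -1.5]
gripper_width: 0.452
gripper_force: 30.0
```

```bash
python3 - <<'E'
from h import *
T=cur();print(T.round(4).tolist(),r.sense()['gripper_width']*87)
A=down([.5261,.0754,.10],87.5)
step(T,A);step(A,down([.5261,.0754,.05],87.5))
E
```

```text
[[-0.8592, 0.5116, 0.0012, 0.4593], [0.5116, 0.8592, 0.0002, -0.1061], [-0.0009, 0.0008, -1.0, 0.0929], [0.0, 0.0, 0.0, 1.0]] 39.36471945926043
8 rows: -0.031 0.976 -0.035 0.001 0.001 -0.442
3 rows: 0.000 -0.000 0.667 0.000 0.000 0.000
```

>>> {"method": "jog_arm", "body": {"plan": "-0.03 0.98 -0.04 0 0 -0.442 1;-0.03 0.98 -0.04 0 0 -0.442 1;-0.03 0.98 -0.04 0 0 -0.442 1;-0.03 0.98 -0.04 0 0 -0.442 1;-0.03 0.98 -0.04 0 0 -0.442 1;-0.03 0.98 -0.04 0 0 -0.442 1;-0.03 0.98 -0.04 0 0 -0.442 1;-0.03 0.98 -0.04 0 0 -0.442 1;0 0 0 0 0 0 1;0 0 0 0 0 0 1"}}

```text
time_s: 5.15
tcp_pos: [0.5251, 0.0762, 0.0994]
ee_rot: [[-0.999, 0.043, -0.002], [0.043, 0.999, -0.001], [0.002, -0.001, -1.0]]
wrist_force: [-0.5, -1.0, -0.2]
gripper_width: 0.456
gripper_force: 30.0
```

```bash
python3 - <<'E'
from h import *
T=cur();print(T.round(4).tolist())
step(T,down([.5261,.0754,.062],87.5),3)
im,d,P,K,Tc=cap("top");print(im.shape)
p=P[225:285,255:310].reshape(-1,3);q=p[(p[:,2]>.115)&(p[:,2]<.15)];print('lamp top',len(q),q[:,2].mean() if len(q) else 0)
im,d,P,K,Tc=cap("scene");cv2.imwrite('pics/s1.png',cv2.resize(im[150:330,240:480],(800,600))[...,::-1])
E
```

```text
[[-0.9991, 0.0432, -0.0025, 0.5251], [0.0432, 0.9991, -0.0009, 0.0762], [0.0024, -0.001, -1.0, 0.0994], [0.0, 0.0, 0.0, 1.0]]
3 rows: -0.014 -0.009 0.498 -0.002 -0.006 0.001
(480, 640, 3)
lamp top 0 0
```

View pics/s1.png

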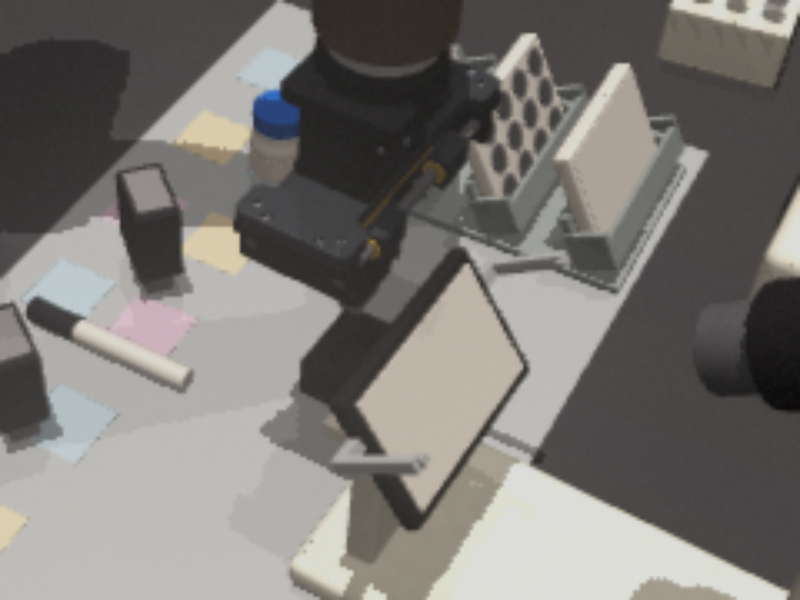

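>>> {"method": "jog_arm", "body": {"plan": "-0.04 -0.03 0.5 0 0 0 1;0 0 0.5 0 0 0 1;0 0 0.5 0 0 0 1;0 0 0.15 0 0 0 1;0 0 0.15 0 0 0 1;0 0 0 0 0 0 1;0 0 0 0 0 0 1;0 0 0 0 0 0 1;0 0 0 0 0 0 1;0 0 0 0 0 0 1"}}

```text
time_s: 6.25
tcp_pos: [0.5271, 0.0755, 0.0559]
ee_rot: [[-0.999, 0.043, 0.001], [0.043, 0.999, 0.0], [-0.001, 0.0, -1.0]]
wrist_force: [-0.6, -1.0, -0.3]
gripper_width: 0.458
gripper_force: 30.0
```

>>> {"method": "jog_arm", "body": {"plan": "0.03 0 0.1 0 0 0 1;0 0 0.1 0 0 0 1;0 0 0.1 0 0 0 1;0 0 0.1 0 0 0 1;0 0 0.1 0 0 0 1;0 0 0.1 0 0 0 1;0 0 0.06 0 0 0 1;0 0 0 0 0 0 1;0 0 0 0 0 0 1;0 0 0 0 0 0 1"}}

```text
time_s: 7.25
tcp_pos: [0.5261, 0.0753, 0.0396]
ee_rot: [[-0.999, 0.043, 0.0], [0.043, 0.999, -0.0], [-0.0, -0.0, -1.0]]
wrist_force: [-2.9, -0.0, 5.5]
gripper_width: 0.457
gripper_force: 30.0
```

>>> {"method": "jog_arm", "body": {"plan": "0 0 0.03 0 0 0 1;0 0 0 0 0 0 1;0 0 0 0 0 0 -1;0 0 0 0 0 0 -1;0 0 0 0 0 0 -1;0 0 0 0 0 0 -1;0 0 0 0 0 0 -1;0 0 -0.4 0 0 0 -1;0 0 -0.8 0 0 0 -1;0 0 -0.9 0 0 0 -1"}}

```text
time_s: 8.25
tcp_pos: [0.5259, 0.0752, 0.0915]
ee_rot: [[-0.999, 0.043, -0.001], [0.043, 0.999, -0.001], [0.001, -0.001, -1.0]]
wrist_force: [0.1, -0.4, 0.3]
gripper_width: 0.987
gripper_force: 0.0
```

>>> {"method": "jog_arm", "body": {"plan": "0 0 -1 0 0 0 -1;0 0 -1 0 0 0 -1;0 0 -1 0 0 0 -1;0 0 -1 0 0 0 -1;0 0 -1 0 0 0 -1;0 0 -0.5 0 0 0 -1;0.8 0.5 -0.3 0 0 -0.9 -1;0.8 0.5 -0.3 0 0 -0.9 -1;0.8 0.5 -0.3 0 0 -0.9 -1;0.8 0.5 -0.3 0 0 -0.9 -1"}}

```text
time_s: 9.25
tcp_pos: [0.4395, 0.1131, 0.2583]
ee_rot: [[-0.894, -0.448, -0.001], [-0.448, 0.894, -0.0], [0.001, 0.0, -1.0]]
wrist_force: [0.5, 0.1, 0.2]
gripper_width: 1.003
gripper_force: 0.0
```

```bash
python3 - <<'E'
from h import *
print(cur().round(3).tolist())
im,d,P,K,Tc=cap("top");np.savez('top2',im=im,d=d,P=P)
p=P[225:285,255:310].reshape(-1,3);q=p[(p[:,2]>.066)&(p[:,2]<.085)];print('lamp top',len(q),q[:,2].mean(), cv2.minAreaRect((q[:,:2]*1000).astype(np.float32)) if len(q)>5 else '')
# well plate plane, rack pieces from both initial views
for n in("top","scene"):
    P=np.load(n+".npz")['P'];p=P.reshape(-1,3)
    # points in rack_in region
    m=(p[:,0]>.40)&(p[:,0]<.70)&(p[:,1]>.2)&(p[:,1]<.45)&(p[:,2]>.07)&(p[:,2]<.12);q=p[m]
    h,e=np.histogram(q[:,0]+np.tan(np.radians(28))*(q[:,2]-.058),bins=np.arange(.40,.70,.01));print(n,list(zip(e.round(2),h)))
cv2.imwrite('pics/t2.png',cv2.resize(im[170:320,90:290],(800,600),interpolation=cv2.INTER_CUBIC)[...,::-1])
E
```

```text
[[-0.894, -0.448, -0.001, 0.439], [-0.448, 0.894, -0.0, 0.113], [0.001, 0.0, -1.0, 0.258], [0.0, 0.0, 0.0, 1.0]]
lamp top 13 0.07666069660747789 ((537.9486694335938, 92.13014221191406), (4.512744903564453, 10.422904968261719), 30.583072662353516)
top [(np.float64(0.4), np.int64(0)), (np.float64(0.41), np.int64(0)), (np.float64(0.42), np.int64(0)), (np.float64(0.43), np.int64(0)), (np.float64(0.44), np.int64(0)), (np.float64(0.45), np.int64(135)), (np.float64(0.46), np.int64(490)), (np.float64(0.47), np.int64(39)), (np.float64(0.48), np.int64(0)), (np.float64(0.49), np.int64(0)), (np.float64(0.5), np.int64(0)), (np.float64(0.51), np.int64(0)), (np.float64(0.52), np.int64(46)), (np.float64(0.53), np.int64(363)), (np.float64(0.54), np.int64(695)), (np.float64(0.55), np.int64(0)), (np.float64(0.56), np.int64(0)), (np.float64(0.57), np.int64(0)), (np.float64(0.58), np.int64(0)), (np.float64(0.59), np.int64(0)), (np.float64(0.6), np.int64(230)), (np.float64(0.61), np.int64(708)), (np.float64(0.62), np.int64(67)), (np.float64(0.63), np.int64(0)), (np.float64(0.64), np.int64(0)), (np.float64
[... 392 characters left out ...]
, (np.float64(0.48), np.int64(0)), (np.float64(0.49), np.int64(0)), (np.float64(0.5), np.int64(0)), (np.float64(0.51), np.int64(0)), (np.float64(0.52), np.int64(22)), (np.float64(0.53), np.int64(143)), (np.float64(0.54), np.int64(354)), (np.float64(0.55), np.int64(0)), (np.float64(0.56), np.int64(0)), (np.float64(0.57), np.int64(0)), (np.float64(0.58), np.int64(0)), (np.float64(0.59), np.int64(0)), (np.float64(0.6), np.int64(89)), (np.float64(0.61), np.int64(425)), (np.float64(0.62), np.int64(3)), (np.float64(0.63), np.int64(0)), (np.float64(0.64), np.int64(0)), (np.float64(0.65), np.int64(0)), (np.float64(0.66), np.int64(0)), (np.float64(0.67), np.int64(0)), (np.float64(0.68), np.int64(0))]
```

View pics/t2.png

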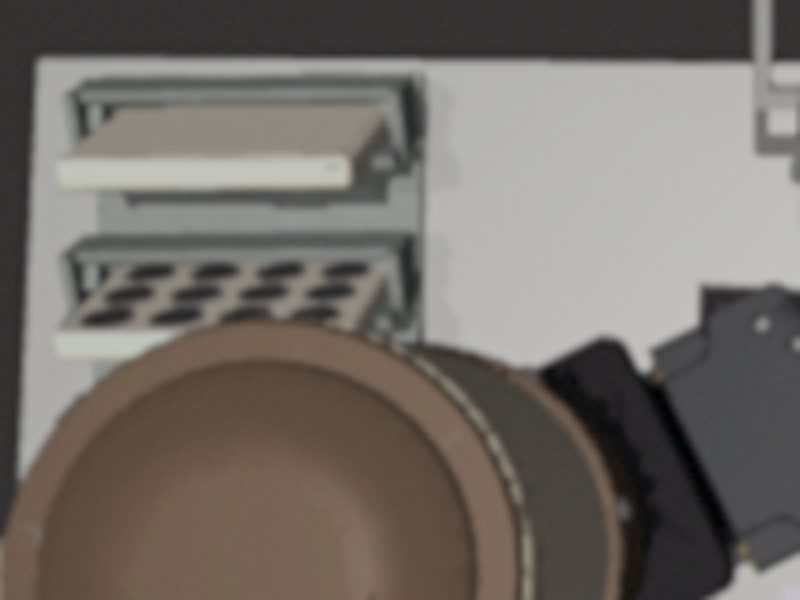

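```bash
python3 - <<'E'
from h import *
a=np.radians(28)
im=np.load("top.npz")['im'].astype(int)
for n in("top","scene"):
  P=np.load(n+".npz")['P'];p=P.reshape(-1,3)
  for nm,c in(("lid",.614),("well",.54),("dish",.463)):
    s=p[:,0]+np.tan(a)*(p[:,2]-.058)-c
    q=p[(abs(s)<.02)&(p[:,1]>.22)&(p[:,1]<.43)&(p[:,2]>.072)&(p[:,2]<.115)]
    best=None
    for yaw in np.arange(-4,8,.25):
        R=Ro.from_euler('z',yaw,degrees=True).as_matrix()@np.c_[[np.sin(a),0,-np.cos(a)],[0,1,0],[np.cos(a),0,np.sin(a)]]
        l=q@R; zz=l[:,2]; f=l[zz>np.percentile(zz,70)]
        # face sharpness: spread of the top-edge band + face
        xs=l[:,0]; e=np.percentile(xs,1.5); 
        h,_=np.histogram(zz,bins=np.arange(zz.min(),zz.max()+.001,.001)); h2,_=np.histogram(xs,bins=np.arange(xs.min(),xs.max()+.001,.001))
        sc=np.sort(h)[-3:].sum()+np.sort(h2)[-3:].sum()
        if best is None or sc>best[0]: best=(sc,yaw,l,R)
    sc,yaw,l,R=best
    pc=lambda k,v:np.percentile(l[:,k],v)
    lo=np.array([pc(0,2),(pc(1,1)+pc(1,99))/2,0])
    print(n,nm,len(q),'yaw',yaw,'ylen',round(pc(1,99.5)-pc(1,.5),4),'x edge',pc(0,[1,5,10]).round(4),'zrange',pc(2,[1,50,90,97]).round(4))
    c=R@np.array([pc(0,3)+.043,(pc(1,.5)+pc(1,99.5))/2,pc(2,95)-.007]);print('   centre',c.round(4))
E
```

```text
top lid 975 yaw 1.0 ylen 0.1261 x edge [0.1908 0.1918 0.1924] zrange [0.565  0.5763 0.579  0.5793]
   centre [0.6099 0.3148 0.0617]
top well 1048 yaw 1.25 ylen 0.1254 x edge [0.1562 0.1575 0.1581] zrange [0.4998 0.512  0.5141 0.5146]
   centre [0.5353 0.3121 0.0617]
top dish 628 yaw -0.25 ylen 0.0779 x edge [0.1187 0.1199 0.1208] zrange [0.4263 0.4387 0.4407 0.4413]
   centre [0.4609 0.3191 0.0604]
scene lid 492 yaw 0.75 ylen 0.127 x edge [0.1905 0.1914 0.1919] zrange [0.5625 0.575  0.5767 0.5773]
   centre [0.6091 0.3135 0.061 ]
scene well 487 yaw 0.75 ylen 0.1272 x edge [0.1558 0.1563 0.1569] zrange [0.4965 0.5088 0.5108 0.5117]
   centre [0.5348 0.3105 0.0609]
scene dish 254 yaw 1.0 ylen 0.0792 x edge [0.1221 0.1234 0.125 ] zrange [0.431  0.4439 0.4458 0.4465]
   centre [0.46   0.3186 0.06  ]
```

```bash
cat >> h.py <<'E'
def plate(c,yaw,tilt):
    "plate frame; tool for offset d above centre: tool()"
    a=np.radians(tilt);T=np.eye(4)
    T[:3,:3]=Ro.from_euler('z',yaw,degrees=True).as_matrix()@np.c_[[np.sin(a),0,-np.cos(a)],[0,1,0],[np.cos(a),0,np.sin(a)]];T[:3,3]=c;return T
def tool(Pl,d=.025,zo=0):
    G=np.eye(4);G[:3,:3]=np.c_[[0,-1,0],[0,0,-1],[1,0,0]];G[:3,3]=[-d,0,zo];return Pl@G
E
python3 - <<'E'
from h import *
W=plate([.535,.3115,.0595],1,28)
A=tool(W,.145);B=tool(W,.025);print(A.round(3).tolist())
step(cur(),A);step(A,B)
E
```

```text
[[0.017, -0.883, 0.469, 0.467], [-1.0, -0.015, 0.008, 0.31], [0.0, -0.469, -0.883, 0.188], [0.0, 0.0, 0.0, 1.0]]
9 rows: -0.806 0.481 0.265 0.348 -0.217 -0.872
5 rows: 0.000 -0.000 0.960 0.000 0.000 -0.000
```

>>> {"method": "jog_arm", "body": {"plan": "-0.806 0.481 0.265 0.348 -0.217 -0.872 0;-0.806 0.481 0.265 0.348 -0.217 -0.872 0;-0.806 0.481 0.265 0.348 -0.217 -0.872 0;-0.806 0.481 0.265 0.348 -0.217 -0.872 0;-0.806 0.481 0.265 0.348 -0.217 -0.872 0;-0.806 0.481 0.265 0.348 -0.217 -0.872 0;-0.806 0.481 0.265 0.348 -0.217 -0.872 0;-0.806 0.481 0.265 0.348 -0.217 -0.872 0;-0.806 0.481 0.265 0.348 -0.217 -0.872 0;0 0 0 0 0 0 0"}}

```text
time_s: 10.3
tcp_pos: [0.4703, 0.3088, 0.1831]
ee_rot: [[0.012, -0.884, 0.468], [-1.0, -0.014, -0.001], [0.007, -0.468, -0.884]]
wrist_force: [0.4, -2.0, -0.7]
gripper_width: 0.505
gripper_force: 0.0
```

```bash
python3 - <<'E'
from h import *
W=plate([.535,.3115,.0595],1,28)
T=cur();print(T.round(4).tolist(),r.sense()['joints'].round(0))
step(T,tool(W,.09),3);step(tool(W,.09),tool(W,.025),4)
im,d,P,K,Tc=cap("top")
# lamp check now
p=P[235:275,255:305].reshape(-1,3);q=p[(p[:,2]>.068)&(p[:,2]<.085)];print('lamp',len(q),q[:,2].mean(), cv2.minAreaRect((q[:,:2]*1000).astype(np.float32)) if len(q)>5 else '')
im2,d,P,K,Tc=cap("wrist")
cv2.imwrite('pics/w3.png',im2[...,::-1])
E
```

```text
[[0.0123, -0.8836, 0.468, 0.4703], [-0.9999, -0.0142, -0.0005, 0.3088], [0.0071, -0.468, -0.8837, 0.1831], [0.0, 0.0, 0.0, 1.0]] [ 56.   9. -44.  51. -30. -99.]
3 rows: -0.024 0.011 0.660 0.004 -0.021 -0.003
4 rows: 0.000 -0.000 0.650 0.000 0.000 -0.000
lamp 304 0.0772921427661749 ((526.9526977539062, 76.27252197265625), (39.571529388427734, 24.32416534423828), 87.89786529541016)
```

View pics/w3.png

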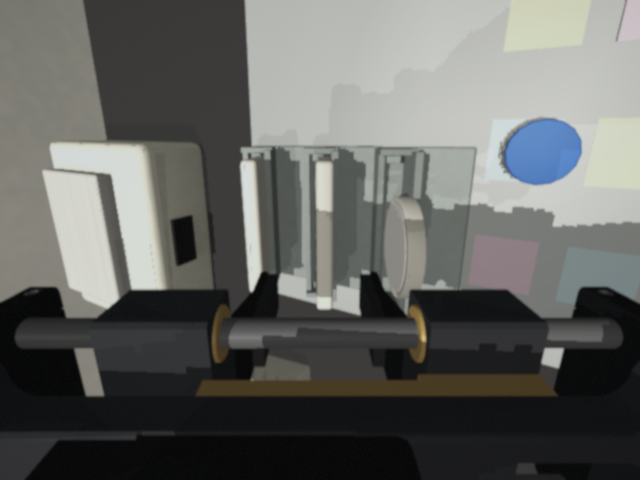

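The lamp is home: its top is at 0.077 and it sits 1 mm from the hole's centre. The wrist view shows the well plate's edge at column 324, centred between the fingers at columns 265 and 372. Descending and gripping.

>>> {"method": "jog_arm", "body": {"plan": "-0.024 0.011 0.66 0 -0.02 0 0;-0.024 0.011 0.66 0 -0.02 0 0;-0.024 0.011 0.66 0 -0.02 0 0;0 0 0.65 0 0 0 0;0 0 0.65 0 0 0 0;0 0 0.65 0 0 0 0;0 0 0.4 0 0 0 0;0 0 0.25 0 0 0 0;0 0 0 0 0 0 0;0 0 0 0 0 0 0"}}

```text
time_s: 11.4
tcp_pos: [0.5267, 0.3123, 0.0855]
ee_rot: [[0.009, -0.882, 0.471], [-1.0, -0.005, 0.011], [-0.008, -0.471, -0.882]]
wrist_force: [-1.0, -0.1, 0.4]
gripper_width: 0.502
gripper_force: 0.0
```

```bash
python3 - <<'E'
from h import *
T=cur();W=plate([.535,.3115,.0595],1,28);print((np.linalg.inv(W)@T)[:3,3].round(4),T.round(4).tolist(),r.sense()['wrist_force'])
E
```

```text
[-0.0268  0.001   0.0049] [[0.0092, -0.8819, 0.4714, 0.5267], [-0.9999, -0.0046, 0.011, 0.3123], [-0.0075, -0.4714, -0.8819, 0.0855], [0.0, 0.0, 0.0, 1.0]] [-0.97040346 -0.1206756   0.44711192]
```

>>> {"method": "jog_arm", "body": {"plan": "0 0.1 0.07 0 0 0 0;0 0.1 0 0 0 0 0;0 0 0 0 0 0 0;0 0 0 0 0 0 1;0 0 0 0 0 0 1;0 0 0 0 0 0 1;0 0 0 0 0 0 1;0 0 0 0 0 0 1;0 0 0 0 0 0 1;0 0 0 0 0 0 1"}}

```text
time_s: 12.4
tcp_pos: [0.5217, 0.3126, 0.0806]
ee_rot: [[0.012, -0.883, 0.47], [-1.0, -0.007, 0.011], [-0.007, -0.47, -0.883]]
wrist_force: [-0.7, -0.2, 0.6]
gripper_width: 0.159
gripper_force: 30.0
```

```bash
python3 - <<'E'
from h import *
T=cur();W=plate([.535,.3115,.0595],1,28);print((np.linalg.inv(W)@T)[:3,3].round(4),T.round(4).tolist(),r.sense()['gripper_width']*87)
E
```

```text
[-0.0248  0.0013 -0.0018] [[0.0116, -0.8827, 0.4698, 0.5217], [-0.9999, -0.0071, 0.0112, 0.3126], [-0.0065, -0.4699, -0.8827, 0.0806], [0.0, 0.0, 0.0, 1.0]] 13.85707226713142
```

>>> {"method": "jog_arm", "body": {"plan": "0 0 -0.3 0 0 0 1;0 0 -0.6 0 0 0 1;0 0 -0.8 0 0 0 1;0 0 -0.8 0 0 0 1;0 0 -0.8 0 0 0 1;0 0 -0.8 0 0 0 1;0 0 -0.8 0 0 0 1;0 0 -0.8 0 0 0 1;0 0 -0.6 0 0 0 1;0 0 -0.3 0 0 0 1"}}

```text
time_s: 13.4
tcp_pos: [0.4438, 0.3112, 0.2274]
ee_rot: [[0.012, -0.882, 0.47], [-1.0, -0.007, 0.013], [-0.008, -0.471, -0.882]]
wrist_force: [-0.1, -0.1, -0.7]
gripper_width: 0.154
gripper_force: 30.0
```

```bash
python3 - <<'E'
from h import *
s=r.sense();T=cur();print(T.round(4).tolist(),s['joints'].round(0),s['gripper_width']*87,s['time_s'])
V=plate([.651,-.020,.190],-2.5,36)
A=tool(V,.0248+.11);print(A.round(3).tolist())
step(T,A);step(A,tool(V,.0248))
E
```

```text
[[0.012, -0.8824, 0.4704, 0.4438], [-0.9999, -0.0067, 0.0129, 0.3112], [-0.0082, -0.4705, -0.8823, 0.2274], [0.0, 0.0, 0.0, 1.0]] [ 62.   4. -41.  42. -37. -94.] 13.416280577654684 13.4
[[-0.044, -0.808, 0.587, 0.572], [-0.999, 0.035, -0.026, -0.017], [0.0, -0.588, -0.809, 0.299], [0.0, 0.0, 0.0, 1.0]]
15 rows: 0.869 -0.403 0.021 0.066 0.017 0.020
5 rows: 0.000 0.000 0.880 0.000 0.000 0.000
```

>>> {"method": "jog_arm", "body": {"plan": "0.652 -0.302 0.016 0.05 0.013 0.015 1;0.652 -0.302 0.016 0.05 0.013 0.015 1;0.652 -0.302 0.016 0.05 0.013 0.015 1;0.652 -0.302 0.016 0.05 0.013 0.015 1;0.652 -0.302 0.016 0.05 0.013 0.015 1;0.652 -0.302 0.016 0.05 0.013 0.015 1;0.652 -0.302 0.016 0.05 0.013 0.015 1;0.652 -0.302 0.016 0.05 0.013 0.015 1;0.652 -0.302 0.016 0.05 0.013 0.015 1;0.652 -0.302 0.016 0.05 0.013 0.015 1"}}

```text
time_s: 14.4
tcp_pos: [0.5115, 0.1462, 0.259]
ee_rot: [[-0.017, -0.848, 0.529], [-1.0, 0.014, -0.009], [-0.0, -0.529, -0.848]]
wrist_force: [0.0, 0.2, -0.3]
gripper_width: 0.16
gripper_force: 30.0
```

>>> {"method": "jog_arm", "body": {"plan": "0.652 -0.302 0.016 0.05 0.013 0.015 1;0.652 -0.302 0.016 0.05 0.013 0.015 1;0.652 -0.302 0.016 0.05 0.013 0.015 1;0.652 -0.302 0.016 0.05 0.013 0.015 1;0.652 -0.302 0.016 0.05 0.013 0.015 1;0.652 -0.302 0.016 0.05 0.013 0.015 1;0.652 -0.302 0.016 0.05 0.013 0.015 1;0.652 -0.302 0.016 0.05 0.013 0.015 1;0.652 -0.302 0.016 0.05 0.013 0.015 1;0.652 -0.302 0.016 0.05 0.013 0.015 1"}}

```text
time_s: 15.4
tcp_pos: [0.5715, -0.0185, 0.2974]
ee_rot: [[-0.044, -0.809, 0.586], [-0.999, 0.034, -0.028], [0.003, -0.587, -0.81]]
wrist_force: [-0.0, 0.4, -0.9]
gripper_width: 0.158
gripper_force: 30.0
```

```bash
python3 - <<'E'
from h import *
s=r.sense();T=cur();print(T.round(4).tolist(),s['joints'].round(0),s['gripper_width']*87,s['time_s'])
V=plate([.651,-.020,.190],-2.5,36)
print((np.linalg.inv(V)@T)[:3,3].round(4))
im,d,P,K,Tc=cap("scene");np.savez('sc3',im=im,d=d,P=P,K=K,T=Tc)
E0=T@np.linalg.inv(tool(np.eye(4),.0248)) # expected plate frame
q=(P.reshape(-1,3)-E0[:3,3])@E0[:3,:3]
m=(abs(q[:,0])<.05)&(abs(q[:,1])<.075)&(abs(q[:,2])<.02);q=q[m]
f=q[(q[:,0]>-.01)&(q[:,2]>.003)]
c=np.median(f,0);A=np.c_[f[:,:2],np.ones(len(f))]
k=np.linalg.lstsq(A,f[:,2],rcond=None)[0]; e=f[:,2]-A@k; g=abs(e)<.0015; k=np.linalg.lstsq(A[g],f[g,2],rcond=None)[0]
print(len(q),len(f),'face z at centre',k[2].round(4),'slopes deg',np.degrees(k[:2]).round(2))
print('x',np.percentile(q[:,0],[.5,2,98,99.5]).round(4),'y',np.percentile(q[:,1],[.5,2,98,99.5]).round(4))
cv2.imwrite('pics/s3.png',cv2.resize(im[130:310,280:520],(800,600))[...,::-1])
E
```

```text
[[-0.0444, -0.8091, 0.586, 0.5715], [-0.999, 0.0342, -0.0284, -0.0185], [0.0029, -0.5867, -0.8098, 0.2974], [0.0, 0.0, 0.0, 1.0]] [ 19.  -2. -39.  33. -23. -48.] 13.767970739898766 15.4
[-0.1336 -0.002  -0.0011]
2989 1541 face z at centre 0.0083 slopes deg [-0.95  0.06]
x [-0.049  -0.0456  0.0391  0.041 ] y [-0.0645 -0.0638  0.0589  0.0619]
```

View pics/s3.png

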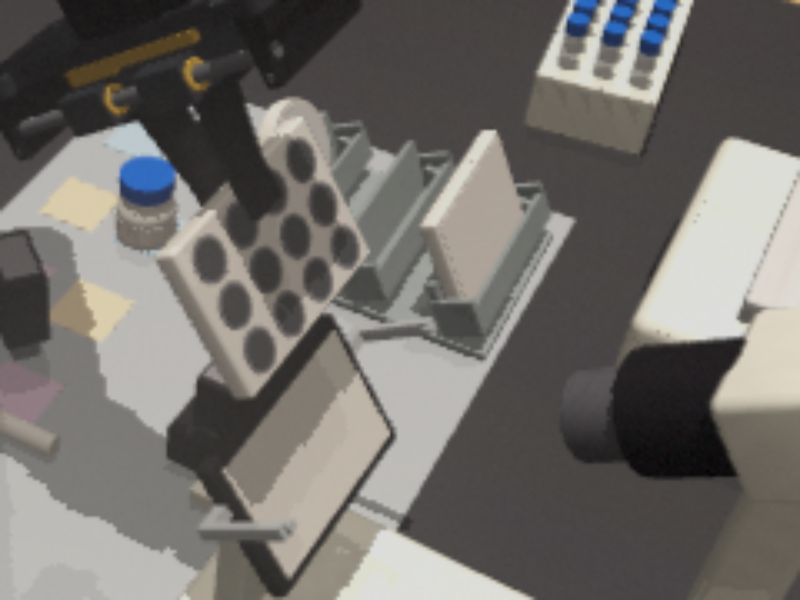

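The plate is held by the middle of its top edge and hangs at scene px (360,215). Its wells face the camera head, and it is within about 1.3 mm and 1° of where I expect it in the hand. Moving down to the mark.

>>> {"method": "jog_arm", "body": {"plan": "-0.065 0 0.4 0 0 0 1;-0.065 0 0.6 0 0 0 1;0 0 0.6 0 0 0 1;0 0 0.6 0 0 0 1;0 0 0.6 0 0 0 1;0 0 0.6 0 0 0 1;0 0 0.5 0 0 0 1;0 0 0.3 0 0 0 1;0 0 0.14 0 0 0 1;0 0 0 0 0 0 1"}}

```text
time_s: 16.45
tcp_pos: [0.6376, -0.0166, 0.2239]
ee_rot: [[-0.042, -0.821, 0.569], [-0.999, 0.034, -0.025], [0.001, -0.57, -0.822]]
wrist_force: [-0.1, -0.1, -1.0]
gripper_width: 0.153
gripper_force: 30.0
```

```bash
python3 - <<'E'
from h import *
s=r.sense();T=cur();print(s['joints'].round(0),s['gripper_width']*87,s['time_s'])
V=plate([.651,-.020,.190],-2.5,36)
E0=T@np.linalg.inv(tool(np.eye(4),.0245));L=np.linalg.inv(V)@E0
print('err',L[:3,3].round(4),Ro.from_matrix(L[:3,:3]).as_rotvec(degrees=True).round(2))
im,d,P,K,Tc=cap("scene")
q=(P.reshape(-1,3)-V[:3,3])@V[:3,:3]
m=(abs(q[:,0])<.05)&(abs(q[:,1])<.074)&(abs(q[:,2])<.02);q=q[m]
f=q[(q[:,0]>-.01)&(q[:,2]>.003)];A=np.c_[f[:,:2],np.ones(len(f))]
k=np.linalg.lstsq(A,f[:,2],rcond=None)[0]; e=f[:,2]-A@k; g=abs(e)<.0015; k=np.linalg.lstsq(A[g],f[g,2],rcond=None)[0]
print(len(f),'face z',k[2].round(4),'slopes',np.degrees(k[:2]).round(2))
print('x',np.percentile(q[:,0],[.5,2,98,99.5]).round(4),'y',np.percentile(q[:,1],[.5,2,98,99.5]).round(4))
cv2.imwrite('pics/s4.png',cv2.resize(im[160:310,300:500],(800,600))[...,::-1])
E
```

```text
[ 11.   9. -42.  54.  -9. -64.] 13.306293737688106 16.45
err [-0.0109  0.0028  0.0084] [-0.1   1.25 -0.01]
1058 face z 0.016 slopes [-2.07  0.62]
x [-0.0497 -0.0483  0.0286  0.0304] y [-0.0618 -0.0611  0.0624  0.065 ]
```

View pics/s4.png

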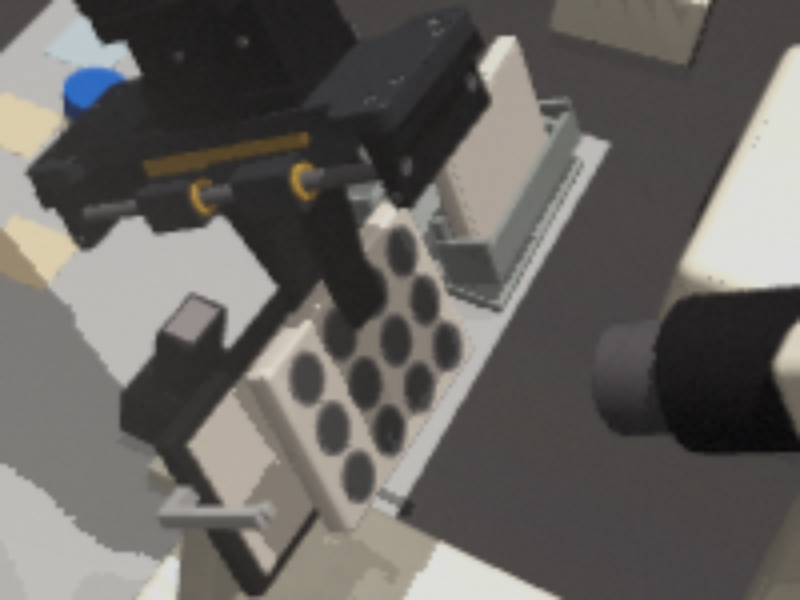

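The plate is 11 mm short along x and 8 mm high. Joint 5 is at its range end (-9°). I'll use the angular tolerance: a tilt of about 31° and yaw of about -5° moves the wrist away from that limit.

```bash
python3 - <<'E'
from h import *
print(r.sense()['joints'].round(2),r.sense()['joint_velocities'].round(2))
V=plate([.651,-.020,.190],-2.5,36)
T=cur();G=np.linalg.inv(tool(np.eye(4),.0245)); 
for t,y in((31,-5),(30.5,-4)):
    W=plate([.651,-.020,.190],y,t);print('zerr',np.degrees(np.arccos(W[:3,2]@V[:3,2])).round(1))
    W[:3,3]+=W[:3,1]*.0012
    Wc=T@G
    M=W.copy();M[:3,3]=Wc[:3,3]   # turn about plate centre first
    step(T,tool(M,.0245),5);step(tool(M,.0245),tool(W,.0245),5)
E
```

```text
[ 10.6    8.67 -41.84  53.99  -9.21 -64.36] [-0.18 -0.66 -0.57  0.37 -0.   -0.15]
zerr 5.4
5 rows: -0.005 -0.013 0.000 -0.094 0.033 0.055
5 rows: 0.012 0.057 0.095 0.000 -0.000 0.000
zerr 5.6
5 rows: -0.003 -0.015 0.000 -0.106 0.020 0.034
5 rows: 0.012 0.056 0.095 0.000 -0.000 0.000
```

>>> {"method": "jog_arm", "body": {"plan": "-0.005 -0.013 0 -0.094 0.033 0.055 1;-0.005 -0.013 0 -0.094 0.033 0.055 1;-0.005 -0.013 0 -0.094 0.033 0.055 1;-0.005 -0.013 0 -0.094 0.033 0.055 1;-0.005 -0.013 0 -0.094 0.033 0.055 1;0.012 0.057 0.095 0 0 0 1;0.012 0.057 0.095 0 0 0 1;0.012 0.057 0.095 0 0 0 1;0.012 0.057 0.095 0 0 0 1;0.012 0.057 0.095 0 0 0 1"}}

```text
time_s: 17.5
tcp_pos: [0.638, -0.0183, 0.2102]
ee_rot: [[-0.088, -0.854, 0.512], [-0.996, 0.075, -0.045], [0.0, -0.514, -0.858]]
wrist_force: [0.0, 0.3, 0.1]
gripper_width: 0.155
gripper_force: 30.0
```

```bash
cat > chk.py <<'E'
from h import *
s=r.sense();T=cur();print(s['joints'].round(2),s['time_s'],s['wrist_force'].round(1))
V=plate([.651,-.020,.190],-2.5,36)
E0=T@np.linalg.inv(tool(np.eye(4),.0245));E0[:3,3]-=E0[:3,1]*.0012;L=np.linalg.inv(V)@E0
print('err',L[:3,3].round(4),'zerr',np.degrees(np.arccos(L[2,2])).round(2),'yerr',np.degrees(np.arccos(L[1,1])).round(2), Ro.from_matrix(L[:3,:3]).as_rotvec(degrees=True).round(2))
E
python3 chk.py
```

```text
[ 14.86  10.77 -36.16  36.97 -16.92 -52.98] 17.5 [0.  0.3 0.1]
err [ 0.0004 -0.0006 -0.0009] zerr 5.48 yerr 2.52 [ 2.1   5.06 -1.4 ]
```

>>> {"method": "jog_arm", "body": {"plan": "0.006 0.016 0 0.115 -0.04 -0.07 1;0.006 0.016 0 0.115 -0.04 -0.07 1;0 0 0 0 0 0 1;0 0 0 0 0 0 1;0 0 0 0 0 0 1;0 0 0 0 0 0 1;0 0 0 0 0 0 1;0 0 0 0 0 0 1;0 0 0 0 0 0 1;0 0 0 0 0 0 1"}}

```text
time_s: 18.5
tcp_pos: [0.6376, -0.0182, 0.2103]
ee_rot: [[-0.065, -0.839, 0.541], [-0.998, 0.054, -0.036], [0.001, -0.542, -0.84]]
wrist_force: [0.3, 0.5, -0.5]
gripper_width: 0.156
gripper_force: 30.0
```

```bash
python3 chk.py; python3 - <<'E'
from h import *
V=plate([.651,-.020,.190],-2.5,36)
im,d,P,K,Tc=cap("scene")
q=(P.reshape(-1,3)-V[:3,3])@V[:3,:3]
q=q[(abs(q[:,0])<.05)&(abs(q[:,1])<.074)&(abs(q[:,2])<.02)]
f=q[(q[:,0]>-.01)&(q[:,2]>.001)];A=np.c_[f[:,:2],np.ones(len(f))]
k=np.linalg.lstsq(A,f[:,2],rcond=None)[0]; e=f[:,2]-A@k; g=abs(e)<.0015; k=np.linalg.lstsq(A[g],f[g,2],rcond=None)[0]
print(len(f),'face z',k[2].round(4),'slopes',np.degrees(k[:2]).round(2))
print('x',np.percentile(q[:,0],[.5,2,98,99.5]).round(4),'y',np.percentile(q[:,1],[.5,2,98,99.5]).round(4))
# rack_out from initial top view
for n in("top","scene"):
    p=np.load(n+".npz")['P'].reshape(-1,3)
    q=p[(p[:,0]>.42)&(p[:,0]<.72)&(p[:,1]<-.2)&(p[:,1]>-.45)]
    for lo,hi in((.0065,.0125),(.012,.03),(.03,.045),(.045,.06),(.06,.12)):
        z=q[(q[:,2]>lo)&(q[:,2]<hi)]
        print(n,lo,hi,len(z),cv2.minAreaRect((z[:,:2]*1000).astype(np.float32)) if len(z)>5 else '')
E
```

```text
[ 12.3   10.1  -40.16  47.65 -11.73 -60.6 ] 18.5 [ 0.3  0.5 -0.5]
err [ 0.0001 -0.0003 -0.0003] zerr 3.34 yerr 1.22 [ 0.98  3.19 -0.73]
1267 face z 0.0079 slopes [-4.08  1.05]
x [-0.0485 -0.0452  0.0397  0.0414] y [-0.0636 -0.063   0.0595  0.0627]
top 0.0065 0.0125 5194 ((567.1923828125, -319.647705078125), (251.24853515625, 203.08633422851562), 0.9166404008865356)
top 0.012 0.03 1306 ((565.7882690429688, -312.184326171875), (238.0043487548828, 155.80093383789062), 5.757000923156738)
top 0.03 0.045 1435 ((583.6976928710938, -310.7754821777344), (119.58208465576172, 159.65948486328125), 6.563044548034668)
top 0.045 0.06 987 ((576.0847778320312, -311.58306884765625), (119.30464172363281, 159.24913024902344), 5.71768856048584)
top 0.06 0.12 708 ((579.403564453125, -281.88006591796875), (61.32061767578125, 155.54913330078125), 39.73691940307617)
scene 0.0065 0.0125 5596 ((564.8301391601562, -315.4453125), (240.4570770263672, 156.4057159423828), 6.188490390777588)
scene 0.012 0.03 1455 ((564.940185546875, -316.6930236816406), (233.2334747314453, 153.45758056640625), 6.786653995513916)
scene 0.03 0.045 2896 ((582.7040405273438, -312.95550537109375), (123.33149719238281, 158.28318786621094), 4.4793291091918945)
scene 0.045 0.06 1568 ((574.693115234375, -312.7821044921875), (121.08271789550781, 157.45384216308594), 6.104574680328369)
scene 0.06 0.12 1242 ((577.2783203125, -282.27484130859375), (60.45315933227539, 156.0726776123047), 39.49999237060547)
```

>>> {"method": "jog_arm", "body": {"plan": "0 0 0 0 0 0 1;0 0 0 0 0 0 1;0 0 0 0 0 0 1;0 0 0 0 0 0 1;0 0 0 0 0 0 1;0 0 0 0 0 0 1;0 0 0 0 0 0 1;0 0 0 0 0 0 1;0 0 0 0 0 0 1;0 0 0 0 0 0 1"}}

```text
time_s: 19.55
tcp_pos: [0.6376, -0.0183, 0.2103]
ee_rot: [[-0.065, -0.839, 0.541], [-0.998, 0.054, -0.036], [0.001, -0.542, -0.84]]
wrist_force: [0.3, 0.4, -1.0]
gripper_width: 0.156
gripper_force: 30.0
```

>>> {"method": "jog_arm", "body": {"plan": "0 0 0 0 0 0 1;0 0 0 0 0 0 1;0 0 0 0 0 0 1;0 0 0 0 0 0 1;0 0 0 0 0 0 1;0 0 0 0 0 0 1;0 0 0 0 0 0 1;0 0 0 0 0 0 1;0 0 0 0 0 0 1;0 0 0 0 0 0 1"}}

```text
time_s: 20.55
tcp_pos: [0.6376, -0.0183, 0.2103]
ee_rot: [[-0.065, -0.839, 0.541], [-0.998, 0.054, -0.036], [0.001, -0.542, -0.84]]
wrist_force: [-0.3, 0.2, -1.2]
gripper_width: 0.158
gripper_force: 30.0
```

```bash
python3 chk.py; python3 - <<'E'
from h import *
for n in("top","scene"):
  p=np.load(n+".npz")['P'].reshape(-1,3)
  off=.0015 # measured height bias
  for nm,c0,yaw,lo in(("rin",np.array([.535,.3115,0]),1.,None),("rout",np.array([.565,-.3145,0]),6.,None)):
    R=Ro.from_euler('z',yaw,degrees=True).as_matrix()
    l=(p-c0)@R
    b=l[(abs(l[:,0])<.135)&(abs(l[:,1])<.09)&(l[:,2]>.0068)&(l[:,2]<.0125)]
    print(n,nm,'base x',np.percentile(b[:,0],[.3,1,99,99.7]).round(4),'y',np.percentile(b[:,1],[.3,1,99,99.7]).round(4))
    a=np.radians(28)
    B=np.c_[[np.sin(a),0,-np.cos(a)],[0,1,0],[np.cos(a),0,np.sin(a)]]
    for xs in((-.075,0,.075) if nm=="rin" else (-.04,.04)):
        k=(l-[xs,0,.058])@B
        # plate/dish upper parts
        k=k[(abs(k[:,0])<.055)&(abs(k[:,1])<.07)&(abs(k[:,2])<.022)&(k[:,0]<-.012)]
        if len(k)>30:print('  slot',xs,len(k),'edge x',np.percentile(k[:,0],[1,3]).round(4),'y',np.percentile(k[:,1],[.5,99.5]).round(4),'face z',np.percentile(k[:,2],[2,75,90,97]).round(4))
    # cross-section of empty slot structures near middle
    if nm=="rout":
        for z0 in(.014,.02,.026,.032,.038,.044):
            m=l[(abs(l[:,1])<.05)&(abs(l[:,2]-z0)<.003)&(l[:,0]<.0)&(l[:,0]>-.09)]
            h,e=np.histogram(m[:,0],bins=np.arange(-.09,.002,.006));print(z0,h)
        m=l[(l[:,1]>.06)&(l[:,1]<.09)&(l[:,2]>.05)];print('flag',len(m),np.median(m,0).round(4) if len(m) else '')
E
```

```text
[ 12.3   10.1  -40.16  47.66 -11.73 -60.6 ] 20.55 [-0.3  0.2 -1.2]
err [ 0.0001 -0.0004 -0.0003] zerr 3.34 yerr 1.23 [ 0.99  3.19 -0.73]
top rin base x [-0.1197 -0.1193  0.1186  0.1192] y [-0.071  -0.0707  0.0835  0.0842]
  slot -0.075 626 edge x [-0.0453 -0.0446] y [-0.0309  0.048 ] face z [-0.0054  0.0079  0.0086  0.0091]
  slot 0 1044 edge x [-0.0468 -0.0461] y [-0.0622  0.0633] face z [-0.0053  0.0078  0.0086  0.0091]
  slot 0.075 969 edge x [-0.0469 -0.0463] y [-0.0611  0.0651] face z [-0.0054  0.0079  0.0084  0.0088]
top rout base x [-0.1175 -0.1165  0.1197  0.1207] y [-0.0774 -0.0762  0.0769  0.0776]
  slot 0.04 512 edge x [-0.0442 -0.0436] y [-0.0371  0.0399] face z [-0.0044  0.0091  0.0098  0.0104]
0.014 [12 11 13  9 12 12 10  5  0  0  4 17  0  0  0]
0.02 [  0   0   0   0   0   0   0   0   0   0  70 141 102   0   0]
0.026 [ 0  0  0  0  0  0  0  0  0 16 69  7 34  0 17]
0.032 [ 0  0  0  0  0  0  0  0  0 71  1  0  0  0 79]
0.038 [ 0  0  0  0  0  0  0  0 26 64  0  0  1 31 42]
0.044 [  0   0   0   0   0   0   0   0  80   0   0   0  63 114   0]
flag 1232 [0.2762 0.073  0.1243]
sce
[... 303 characters left out ...]
 edge x [-0.0466 -0.046 ] y [-0.0628  0.0641] face z [-0.0064  0.0067  0.0073  0.0078]
scene rout base x [-0.1191 -0.1179  0.1184  0.1193] y [-0.0787 -0.0781  0.0746  0.0761]
  slot 0.04 868 edge x [-0.0444 -0.0436] y [-0.0415  0.0371] face z [-0.0052  0.0079  0.0086  0.0091]
0.014 [ 6 13 11 18  4  0  0  0  0  0 15  0  0  0  2]
0.02 [  0   0   0   0   0   0   0   0   0   7 186   8   0   0   2]
0.026 [  0   0   0   0   0   0   0   0   0 114  54   0   0   0  81]
0.032 [  0   0   0   0   0   0   0   0   9 159   1   0   0  21 139]
0.038 [  0   0   0   0   0   0   0   0 135  41   0   0   1 155  12]
0.044 [  0   0   0   0   0   0   0  30 154   0   0   0 125 139   0]
flag 936 [0.273  0.069  0.1528]
```

The view hold is done: over 2 s within 1 mm and 3.3° of the mark. Next I'll retract and go to rack_out. From its base, its centre is about (0.566,-0.315) with yaw 6°, so the flagged slot centre is about (0.526,-0.319).

```bash
python3 - <<'E'
from h import *
T=cur();b=T.copy();b[:3,3]-=T[:3,2]*.11
W=plate([.526,-.3192,.058],6,28);W[:3,3]+=W[:3,1]*.0012
A=tool(W,.0252+.15,.0025);print(A[:3,3].round(3))
step(T,b,5);step(b,A,20)
E
```

```text
[ 0.446 -0.326  0.214]
5 rows: -0.000 0.000 -0.880 0.000 -0.000 0.000
20 rows: 0.620 0.327 0.015 -0.030 -0.031 -0.052
```

>>> {"method": "jog_arm", "body": {"plan": "0 0 -0.2 0 0 0 1;0 0 -0.4 0 0 0 1;0 0 -0.6 0 0 0 1;0 0 -0.7 0 0 0 1;0 0 -0.7 0 0 0 1;0 0 -0.7 0 0 0 1;0 0 -0.6 0 0 0 1;0 0 -0.4 0 0 0 1;0 0 -0.1 0 0 0 1;0 0 0 0 0 0 1"}}

```text
time_s: 21.55
tcp_pos: [0.5781, -0.0144, 0.3028]
ee_rot: [[-0.065, -0.839, 0.541], [-0.998, 0.054, -0.036], [0.001, -0.542, -0.84]]
wrist_force: [0.2, 0.6, -0.9]
gripper_width: 0.155
gripper_force: 30.0
```

>>> {"method": "jog_arm", "body": {"plan": "0.62 0.327 0.015 -0.03 -0.031 -0.052 1;0.62 0.327 0.015 -0.03 -0.031 -0.052 1;0.62 0.327 0.015 -0.03 -0.031 -0.052 1;0.62 0.327 0.015 -0.03 -0.031 -0.052 1;0.62 0.327 0.015 -0.03 -0.031 -0.052 1;0.62 0.327 0.015 -0.03 -0.031 -0.052 1;0.62 0.327 0.015 -0.03 -0.031 -0.052 1;0.62 0.327 0.015 -0.03 -0.031 -0.052 1;0.62 0.327 0.015 -0.03 -0.031 -0.052 1;0.62 0.327 0.015 -0.03 -0.031 -0.052 1"}}

```text
time_s: 22.55
tcp_pos: [0.5058, -0.1683, 0.2554]
ee_rot: [[0.02, -0.864, 0.504], [-1.0, -0.018, 0.008], [0.002, -0.504, -0.864]]
wrist_force: [0.3, -0.4, -0.4]
gripper_width: 0.16
gripper_force: 30.0
```

>>> {"method": "jog_arm", "body": {"plan": "0.62 0.327 0.015 -0.03 -0.031 -0.052 1;0.62 0.327 0.015 -0.03 -0.031 -0.052 1;0.62 0.327 0.015 -0.03 -0.031 -0.052 1;0.62 0.327 0.015 -0.03 -0.031 -0.052 1;0.62 0.327 0.015 -0.03 -0.031 -0.052 1;0.62 0.327 0.015 -0.03 -0.031 -0.052 1;0.62 0.327 0.015 -0.03 -0.031 -0.052 1;0.62 0.327 0.015 -0.03 -0.031 -0.052 1;0.62 0.327 0.015 -0.03 -0.031 -0.052 1;0.62 0.327 0.015 -0.03 -0.031 -0.052 1"}}

```text
time_s: 23.55
tcp_pos: [0.4454, -0.3272, 0.2121]
ee_rot: [[0.103, -0.879, 0.465], [-0.995, -0.091, 0.05], [-0.002, -0.467, -0.884]]
wrist_force: [0.3, -0.7, -0.9]
gripper_width: 0.156
gripper_force: 30.0
```

```bash
cat > c2.py <<'E'
from h import *
import sys
s=r.sense();T=cur();print(s['joints'].round(1),s['time_s'],s['gripper_width']*87)
W=plate([.526,-.3192,.058],6,28);W[:3,3]+=W[:3,1]*.0012
L=np.linalg.inv(tool(W,.0252,.0025))@T
print('tool err (tool axes, home)',L[:3,3].round(4),Ro.from_matrix(L[:3,:3]).as_rotvec(degrees=True).round(2))
d=float(sys.argv[1]);step(T,tool(W,.0252+d,.0025),int(sys.argv[2]))
E
python3 c2.py .07 5
```

```text
[-29.8   8.  -17.3 -23.2 -44.   49.6] 23.55 13.54732078186755
tool err (tool axes, home) [ 0.0007  0.0017 -0.1489] [-0.13 -0.05  0.1 ]
5 rows: -0.006 -0.014 0.631 0.003 0.001 -0.003
```

>>> {"method": "jog_arm", "body": {"plan": "-0.006 -0.014 0.4 0 0 0 1;-0.006 -0.014 0.6 0 0 0 1;-0.006 -0.014 0.7 0 0 0 1;-0.006 -0.014 0.8 0 0 0 1;-0.006 -0.014 0.8 0 0 0 1;0 0 0.5 0 0 0 1;0 0 0.3 0 0 0 1;0 0 0.1 0 0 0 1;0 0 0 0 0 0 1;0 0 0 0 0 0 1"}}

```text
time_s: 24.55
tcp_pos: [0.4967, -0.3205, 0.1226]
ee_rot: [[0.104, -0.878, 0.468], [-0.995, -0.092, 0.048], [0.001, -0.47, -0.883]]
wrist_force: [0.5, -0.2, 0.1]
gripper_width: 0.159
gripper_force: 30.0
```

```bash
python3 c2.py .025 3; python3 - <<'E'
from h import *
im,d,P,K,Tc=cap("scene")
W=plate([.526,-.3192,.058],6,28)
q=(P.reshape(-1,3)-W[:3,3])@W[:3,:3]
m=(q[:,0]>-.1)&(q[:,0]<.03)&(abs(q[:,1])<.075)&(abs(q[:,2])<.025)
k=q[m]
f=k[(k[:,0]>-.05)&(k[:,0]<-.01)&(k[:,2]>.002)];A=np.c_[f[:,:2],np.ones(len(f))]
c=np.linalg.lstsq(A,f[:,2],rcond=None)[0];e=f[:,2]-A@c;g=abs(e)<.0015;c=np.linalg.lstsq(A[g],f[g,2],rcond=None)[0]
print('face z',c[2].round(4),np.degrees(c[:2]).round(2),'y',np.percentile(f[:,1],[.5,99.5]).round(4))
cv2.imwrite('pics/s5.png',cv2.resize(im[280:460,150:390],(800,600))[...,::-1])
E
```

```text
[-26.6  17.2 -18.6 -27.6 -33.   53.1] 24.55 13.8349707887837
tool err (tool axes, home) [-0.0006 -0.002  -0.0456] [0.05 0.05 0.02]
3 rows: 0.008 0.026 0.274 -0.002 -0.002 -0.001
face z 0.0122 [-0.64  0.23] y [-0.062  0.064]
```

View pics/s5.png

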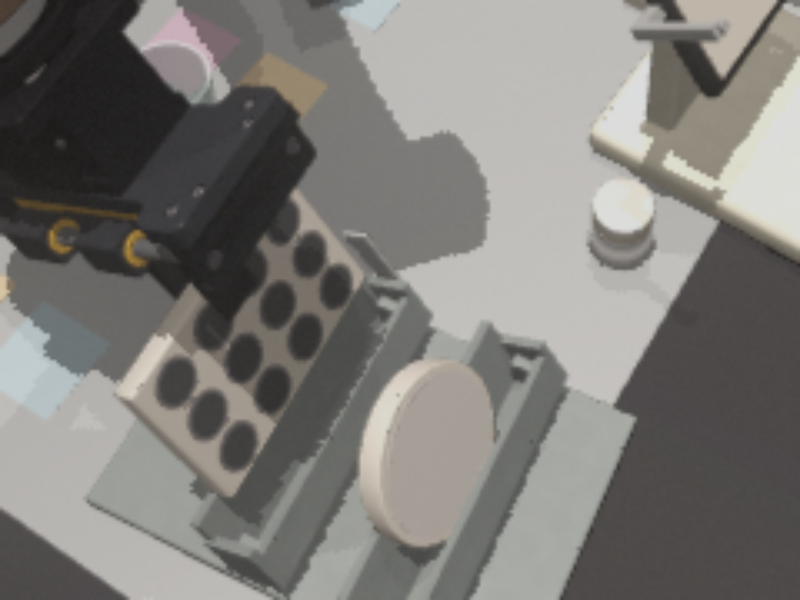

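The scene shows the plate squarely over the flagged slot, with its lower edge just above the board and the slot free between the cheeks. It sits 2 mm towards the lip, so I'll correct that while lowering.

>>> {"method": "jog_arm", "body": {"plan": "0.01 0.04 0.1 0 0 0 1;0.01 0.04 0.2 0 0 0 1;0 0 0.2 0 0 0 1;0 0 0.2 0 0 0 1;0 0 0.15 0 0 0 1;0 0 0.1 0 0 0 1;0 0 0 0 0 0 1;0 0 0 0 0 0 1;0 0 0 0 0 0 1;0 0 0 0 0 0 1"}}

```text
time_s: 25.6
tcp_pos: [0.506, -0.3198, 0.1002]
ee_rot: [[0.104, -0.878, 0.467], [-0.995, -0.092, 0.049], [-0.0, -0.47, -0.883]]
wrist_force: [-0.2, 0.0, -1.5]
gripper_width: 0.158
gripper_force: 30.0
```

```bash
python3 c2.py .001 5
```

```text
[-26.3  19.7 -18.5 -29.2 -30.9  54.7] 25.6 13.734258720024089
tool err (tool axes, home) [-0.0003  0.0004 -0.0214] [0.02 0.02 0.04]
5 rows: 0.002 -0.003 0.163 -0.000 -0.000 -0.001
```

>>> {"method": "jog_arm", "body": {"plan": "0 0 0.12 0 0 0 1;0 0 0.12 0 0 0 1;0 0 0.12 0 0 0 1;0 0 0.12 0 0 0 1;0 0 0.12 0 0 0 1;0 0 0.1 0 0 0 1;0 0 0.06 0 0 0 1;0 0 0 0 0 0 1;0 0 0 0 0 0 1;0 0 0 0 0 0 1"}}

```text
time_s: 26.6
tcp_pos: [0.5148, -0.3189, 0.0833]
ee_rot: [[0.104, -0.878, 0.467], [-0.995, -0.092, 0.049], [-0.0, -0.47, -0.883]]
wrist_force: [0.5, 0.6, -1.0]
gripper_width: 0.159
gripper_force: 30.0
```

```bash
python3 c2.py .0 3
```

```text
[-25.9  21.6 -18.2 -30.4 -29.4  55.8] 26.6 13.838762367122115
tool err (tool axes, home) [-0.0003  0.0004 -0.0023] [0.01 0.01 0.04]
3 rows: 0.004 -0.006 0.031 -0.000 -0.000 -0.002
```

>>> {"method": "jog_arm", "body": {"plan": "0 0 0.02 0 0 0 1;0 0 0.02 0 0 0 1;0 0 0.02 0 0 0 1;0 0 0.02 0 0 0 1;0 0 0.02 0 0 0 1;0 0 0 0 0 0 1;0 0 0 0 0 0 1;0 0 0 0 0 0 1;0 0 0 0 0 0 1;0 0 0 0 0 0 1"}}

```text
time_s: 27.6
tcp_pos: [0.5156, -0.319, 0.0817]
ee_rot: [[0.104, -0.878, 0.467], [-0.995, -0.092, 0.049], [0.0, -0.47, -0.883]]
wrist_force: [-3.1, -0.1, 5.3]
gripper_width: 0.154
gripper_force: 30.0
```

>>> {"method": "jog_arm", "body": {"plan": "0 0.04 0 0 0 0 1;0 0.04 0 0 0 0 1;0 0 0 0 0 0 1;0 0 0 0 0 0 0.1;0 0 0 0 0 0 0.1;0 0 0 0 0 0 0.1;0 0 0 0 0 0 0.1;0 0 0 0 0 0 0.1;0 0 0 0 0 0 0.1;0 0 0 0 0 0 0.1"}}

```text
time_s: 28.6
tcp_pos: [0.5142, -0.3189, 0.0799]
ee_rot: [[0.104, -0.878, 0.467], [-0.995, -0.091, 0.049], [-0.0, -0.469, -0.883]]
wrist_force: [-0.4, -0.6, -0.1]
gripper_width: 0.452
gripper_force: 0.0
```

>>> {"method": "jog_arm", "body": {"plan": "0 0 -0.2 0 0 0 0.1;0 0 -0.4 0 0 0 0.1;0 0 -0.7 0 0 0 0.1;0 0 -0.8 0 0 0 0.1;0 0 -0.8 0 0 0 0.1;0 0 -0.8 0 0 0 0.1;0 0 -0.8 0 0 0 0.1;0 0 -0.7 0 0 0 0.1;0 0 -0.4 0 0 0 0.1;0 0 0 0 0 0 0.1"}}

```text
time_s: 29.6
tcp_pos: [0.4488, -0.3262, 0.2057]
ee_rot: [[0.103, -0.877, 0.47], [-0.995, -0.092, 0.047], [0.002, -0.472, -0.882]]
wrist_force: [0.1, 1.4, 0.4]
gripper_width: 0.451
gripper_force: 0.0
```

```bash
python3 - <<'E'
from h import *
s=r.sense();print(s['time_s'],s['gripper_width'],s['gripper_force'],s['wrist_force'].round(1))
im,d,P,K,Tc=cap("scene")
W=plate([.526,-.3192,.058],6,28)
q=(P.reshape(-1,3)-W[:3,3])@W[:3,:3]
k=q[(abs(q[:,0])<.06)&(q[:,0]<0)&(abs(q[:,1])<.075)&(abs(q[:,2])<.025)]
f=k[(k[:,0]<-.01)&(k[:,2]>.002)];A=np.c_[f[:,:2],np.ones(len(f))]
c=np.linalg.lstsq(A,f[:,2],rcond=None)[0];e=f[:,2]-A@c;g=abs(e)<.0015;c=np.linalg.lstsq(A[g],f[g,2],rcond=None)[0]
print('face z',c[2].round(4),np.degrees(c[:2]).round(2),'top edge x',np.percentile(k[:,0],[1,3]).round(4),'y',np.percentile(f[:,1],[.5,99.5]).round(4))
imt,d,P,K,Tc=cap("top")
p=P[235:275,255:305].reshape(-1,3);z=p[(p[:,2]>.068)&(p[:,2]<.085)];print('lamp',len(z),z[:,2].mean(),cv2.minAreaRect((z[:,:2]*1000).astype(np.float32)))
a=cv2.resize(im[150:450,150:450],(500,500));cv2.imwrite('pics/s6.png',a[...,::-1])
E
```

```text
29.6 0.4513977241077303 0.0 [0.1 1.4 0.4]
face z 0.0068 [ 3.96 -0.02] top edge x [-0.0457 -0.0453] y [-0.0617  0.0639]
lamp 301 0.0774078002199077 ((526.9006958007812, 76.11541748046875), (39.42792892456055, 24.03559112548828), 87.71944427490234)
```

View pics/s6.png

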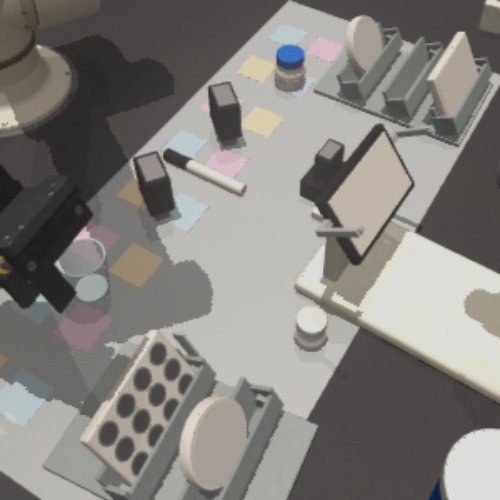

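The plate sits wells up in the flagged slot. Its top edge is at the same height as the other racked plates, it is within about 1 mm along the slot, and it leans about 4° against an 11° limit. The lamp is still home, everything else stands where it was, and the gripper is clear.

```bash
python3 -c "
from station import r
print(r.finish_job())"
```

```text
the job is handed in; nothing more can be done
None
```

I handed the job in at about 30 s of the 67 s allowed: the lamp is plugged fully home, the plate was held over 2 s at the viewing mark, and it now rests wells up in the flagged slot (leaning about 4° of the 11° allowed); no verdict came back.

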